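# Break a stuck hub nut loose with the telescoping ratchet

### The job

The ratchet sits on the hub's stuck nut with its telescoping handle stowed: pinch in the red lock button on the collar, pull the handle straight out past the first stop to the second and last one, and let the button spring back so the handle locks there - but if the brown jar of washers stands in the handle's way, first set it aside upright and clear. Then take the locked handle by its ribbed grip and swing it about 20 degrees counter-clockwise (seen from above) to break the nut loose, and finish still holding the extended handle there. Do not turn the nut before the handle is locked, do not knock the jar with the handle, and leave the tape roll and the wrench where they lie.

Things in the scene. Friction and masses are not known exactly. Their poses are not given: they have to be found in the camera images.
- hub: wheel hub (dark steel flange, 108 mm diameter, five studs up to z = 44 mm) bolted on a square wooden board, 130 x 130 x 20 mm, screwed to the bench; cannot move, but its place and yaw differ from start to start. Origin: on the bench under the nut's axis; z up; x: the level direction in which the ratchet handle points away from the nut before the nut is turned.
- nut_turn (a joint): how far nut, socket, ratchet and handle have turned together about the vertical axis through the hub's origin, rad, counter-clockwise seen from above: 0 at the start, 0 to 0.9. Stuck: it takes about 2.2 N m (some 14 N at the grip of the extended handle) and stays where it is left. The ratchet head, 40 mm across, is the highest part, up to z = 98 mm.
- extension (a joint): how far the handle is drawn out along the ratchet's steel bar, m: 0 stowed, 0.030 first stop, 0.060 second stop (end of travel 0.061). The lock pin catches a notch of the bar at each. Button pressed: it slides freely past the first stop (about 1.5 N). Button released between stops: the pin rides on the bar until the next notch. At the second stop it catches from 0.057 on.
- lock_button (a joint): how far the red lock button is pressed in, m: 0 out, 0.006 flush with the collar; beyond 0.0032 the pin is out of its notch. The spring takes about 2.4 N at first and 6 N when flush. It reads about 0.003 while the pin rides on the bar between stops and under 0.001 when the pin stands in a notch.
- handle: the telescoping handle. Origin: on its axis at the button, in the middle of the lock collar, 60 mm from the nut's axis when stowed (120 mm at the second stop), 82 mm above the bench. x: along the handle, away from the nut (the pull direction); z up. Behind the collar is the grip, black with blue ribs, 26 x 26 mm, from x = 21 to 82 mm, then an end cap, 28 mm, to x = 88 mm.
- handle_button (a point): middle of the lock collar (same point and axes as handle). The collar is a bright flat-sided block, 34 mm long (x), 30 mm wide (y), 30 mm high. The red button, 12 mm across, stands 6 mm proud in the middle of its -y side: 36 mm over the button. Fingers that close here from above along y press the button flush (15 to 30 N does it), and the same grip pulls the handle.
- handle_grip (a point): point on the handle's axis in the ribbed grip, 44 mm behind the button: where to hold it without touching the button. Axes as handle.
- handle_end (a point): rear end of the handle on its axis, 88 mm behind the button. Room round the work (world, m): the bench grinder on the left fills x 0.24 to 0.47, y over -0.235, up to z = 0.26; a loaded wall shelf overhangs the bench from x = 0.60 back, underside at z = 0.50, with a bracket below it near y = -0.18: swing over at short reach and approach the handle low.
- jar: brown-looking jar of washers with a grey lid (not the clear jar at the back), 66 mm diameter, 100 mm high, 0.2 to 0.45 kg, standing upright. Origin: centre of its underside, z up. In some starts it stands in line with the handle, 10 to 35 mm behind the stowed end, and blocks its way; in the others it stands over 0.15 m away on the left, clear of pull and swing.
- tape_roll: roll of black tape lying flat, 66 mm diameter, 19 mm high. Origin: centre of its underside. It lies in whichever of the two places the jar does not have; the handle's underside, 67 mm above the bench, passes over it.
- wrench: small steel combination wrench lying flat on the far left, 28 x 154 x 6 mm, long side along its y. Origin: centre of its underside.
There are look-alikes about, which are no part of the job. Leave any blue look-alike of the jar alone.

How it is judged:
On the way, in this order (a step that is already met when the one before it is completed fails the run):
1. button pressed in and the handle drawn off its stowed stop (value of joint lock_button above 0.0028 m and value of joint extension above 0.01 m), for 0.05 s.
2. handle locked at the second stop: fully out, button sprung back (value of joint extension above 0.056 m and value of joint lock_button below 0.0015 m), for 0.2 s.
3. nut turned by 15 degrees or more (value of joint nut_turn above 0.26 rad), for 0.1 s.
At the end, for the whole second after the job is handed in: Handle locked at the second stop (extension over 56 mm, button in by under 1.5 mm), nut turned 15 to 32 degrees and still, fingers holding the grip (over 2 N, TCP within 45 mm of handle_grip), jar upright on the bench, free of handle and arm; tape roll and wrench within 40 mm of their start (all of step 2 and value of joint nut_turn between 0.26 and 0.56 rad and velocity of joint nut_turn below 0.05 rad/s and contact force between the fingers and handle above 2 N and horizontal distance between the grasp point and handle_grip below 0.045 m and angle between jar's own z axis and vertical below 0.1 rad and height (world z) of jar between -0.01 and 0.01 m and linear speed of jar below 0.02 m/s and contact force between jar and handle below 0.1 N and contact force between jar and the arm below 0.1 N and distance of each of tape_roll, wrench from where it was at the start of the episode below 0.04 m); the arm keeps its last pose, push and grip.
It fails at once if nut turned before the handle is at its second stop (value of joint nut_turn above 0.12 rad and value of joint extension below 0.054 m).
It fails at once if the handle knocks the jar (contact force between jar and handle above 2 N).
It fails at once if the jar is tipped over (angle between jar's own z axis and vertical above 0.6 rad).
It fails at once if the tape roll is disturbed (distance of tape_roll from where it was at the start of the episode above 0.04 m).
It fails at once if the wrench is disturbed (distance of wrench from where it was at the start of the episode above 0.04 m).
It also fails if it takes over 58 s, if anything falls off the work surface, if the arm or the gripper's body presses on something with over 40 N, if the wrist force passes 120 N, or if a joint passes its speed limit or range.

### The arm

A 7-joint arm with a two-finger parallel gripper is mounted at the origin on a cart in front of the work surface, level with it; the furniture and walls round the work are solid. World frame = base frame: x ahead of the robot, y to its left, z up, the work surface at z = 0. Lengths are in m, angles in rad, forces in N, time in s.
With the tool pointing down it reaches from about 0.425 to 1.025 m from the base axis. Payload 3.6 kg.
Tool frame: the origin (TCP) lies between the finger pads, 19 mm behind the fingertips; this is the grasp point; z points along the fingers, y is the line along which they close (so a half turn about z gives the same grasp; the last joint's range is limited). The gripper opens to 85 mm and grips with 20 to 120 N. Pads are 22 mm wide; open, the fingers measure 114 mm over their backs; the gripper's body (76 mm by 85 mm) begins 54 mm behind the grasp point. The pads swing forward as they close: fully open they stand 13 mm farther back than shut.
Start: joints at [1.194, 0.591, 0.048, 1.609, -0.033, 0.943, -0.034], TCP at [0.202, -0.696, 0.25] pointing down, gripper open.
Joint ranges: [-2.69, 2.69], [-0.47, 2.24], [-1.27, 1.36], [0.19, 2.51], [-1.53, 4.68], [0.08, 2.07], [-3.09, 3.09]. Speed limits (rad/s): [2.57, 2.57, 3.14, 3.14, 3.14, 3.14, 3.14].

### API

Orientations are given as a unit quaternion [x, y, z, w].
In Python, from bench import bot gives the robot as it stands.
- The arm moves only by the shell command python3 -m pendant 'ROWS' [OPENING] [FORCE]. ROWS is JSON, a list of rows, each an object with "translation": the shift along the tool's x, y, z scaled (see below), a list of three; "spin": the turn about the tool's z scaled (see below). A call has exactly 10 rows; each row shifts and turns the commanded pose from where the row before left it, along the tool's axes as they then stand; what a row does not reach is not made up. The controller multiplies each number of a shift by 2 cm and each number of a turn by 0.1 rad. A row lasts 1/10 s, in which the tool goes at most 50 mm and 8.59 degrees, less where a joint would pass 70% of its speed; a pose out of reach is approached as far as the arm can. A call with a number of a shift or a turn outside -1 to 1 is refused whole. A call with a gripper value outside its range is refused whole. OPENING is the closure, from -1 (fully open) to 1 (shut), set as the call begins (- or left out, the last holds). The fingers move at their own pace and stop on an object; FORCE is the grip in N (left out, the last holds). Time passes only in rows, so rows that do not move let the fingers close, or fill a call up. It gives the time, the measured TCP pose, the force, the opening and the grip force at its end, in the units of the state.
- bot.observe(): the state, without advancing time (a new reading comes with each control period).
- bot.read_camera(name): name is "side" or "top" or "wrist"; returns the picture (420x560x3 uint8, blue, green, red); there is no depth.
- bot.camera_params(name): a dict with "mtx" (3x3 intrinsics, pixels), "D" ([k1, k2, p1, p2, k3] as OpenCV has them; the pictures are not rectified), "xyz" and "rotation" of the camera in the world. Camera axes: x right, y down, z forward; pixel columns grow to the right and rows downward; lengths in m; the calibration is good to about 2 mm. A picture is of the moment at which its call begins: read the wrist's pose just before it. camera_params takes no time and is no camera call; for the wrist camera it gives the pose at the moment of the call.
- bot.sign_off(): hands the job in; it is judged then, once.
The state is a dict: "time_s": time; "qpos": joint angles; "joint_vel": joint speeds; "joint_efforts": joint torques, N m; "tcp_pos": TCP position; "orientation": TCP orientation; "ft_force": force on the tool from outside, world axes, zero at the start; "ft_torque": the same for the moment, N m; "width": finger opening in m; "finger_force": force on a finger pad.
Only numpy, scipy, OpenCV 4.12 (cv2) and the standard library are available. Lean on these libraries where they do the work, as an engineer would, in place of code of your own. Each camera call takes 0.05 s, during which the arm holds its last target. There are 200 camera calls.

## Working session

There is one attempt and no reset: what is moved stays moved. The work goes in short steps, Python scripts to look and compute and a shell command to move; the robot and the scene stay as the last step left them, time stands still between calls to the robot, and variables do not carry over. Pictures are saved under pics/ and viewed, at most 10 in all, crops included, and the job is handed in when it is done.

```bash
mkdir -p pics; ls; cat > h.py <<'E'
import numpy as np, cv2
from bench import bot
from scipy.spatial.transform import Rotation as R
def ray(name,px,P=None):
    P=P or bot.camera_params(name)
    K=np.array(P["mtx"],float);D=np.array(P["D"],float)
    n=cv2.undistortPoints(np.array(px,float).reshape(-1,1,2),K,D).reshape(-1,2)
    r=np.array(P["rotation"],float)
    M=r if r.shape==(3,3) else R.from_quat(r).as_matrix()
    d=np.c_[n,np.ones(len(n))]@M.T
    return np.array(P["xyz"],float),d
def onz(name,px,z,P=None):
    o,d=ray(name,px,P); return o+d*((z-o[2])/d[:,2])[:,None]
def tri(n1,p1,n2,p2):
    o1,d1=ray(n1,p1);o2,d2=ray(n2,p2);d1=d1[0];d2=d2[0]
    s=np.linalg.lstsq(np.c_[d1,-d2],o2-o1,rcond=None)[0]
    a=o1+s[0]*d1;b=o2+s[1]*d2
    return (a+b)/2,np.linalg.norm(a-b)
E
python3 - <<'E'
from h import *
print(bot.observe())
for n in("top","side"):
    cv2.imwrite(f"pics/{n}0.png",bot.read_camera(n)); print(bot.camera_params(n))
E
```

```text
pics
{'time_s': 0.0, 'qpos': array([ 1.19447901,  0.59209754,  0.04830035,  1.60982314, -0.03329842,
        0.94268338, -0.03373091]), 'joint_vel': array([ 0.00062551, -0.00036976,  0.0004116 , -0.00062896,  0.00017197,
       -0.00029379,  0.00108179]), 'joint_efforts': array([-6.56968714e-04, -5.48689306e+01,  1.54634770e+00, -1.98123765e+01,
        9.37118166e-03,  8.82611785e-03, -2.49822546e-05]), 'tcp_pos': array([ 0.20211141, -0.69544822,  0.24885615]), 'orientation': array([ 9.90014310e-01,  1.40962577e-01, -2.17483651e-04, -1.08169297e-03]), 'ft_force': array([-0.60064469,  1.14452061,  0.72907878]), 'ft_torque': array([-0.02414663,  0.01821588, -0.02225658]), 'finger_force': 0.0, 'width': 0.08519458936042114}
{'mtx': array([[495.83084577,   0.        , 277.68909858],
       [  0.        , 495.83084577, 211.11790146],
       [  0.        ,   0.        ,   1.        ]]), 'D': array([-0.03287649,  0.        ,  0.        ,  0.        ,  0.        ]), 'xyz': array([ 0.29443605, -0.26394577,  1.09799302]), 'rotation': array([-0.69490188,  0.71436281, -0.05005401,  0.06551147])}
{'mtx': array([[491.83701549,   0.        , 281.0735034 ],
       [  0.        , 491.83701549, 203.69468859],
       [  0.        ,   0.        ,   1.        ]]), 'D': array([-0.15539678,  0.        ,  0.        ,  0.        ,  0.        ]), 'xyz': array([0.68678438, 0.30997356, 0.90443131]), 'rotation': array([ 0.17084862,  0.93616246, -0.30279213, -0.05222565])}
```

View pics/top0.png

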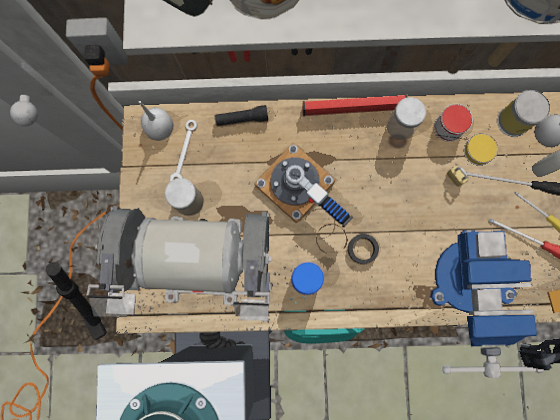

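View pics/side0.png

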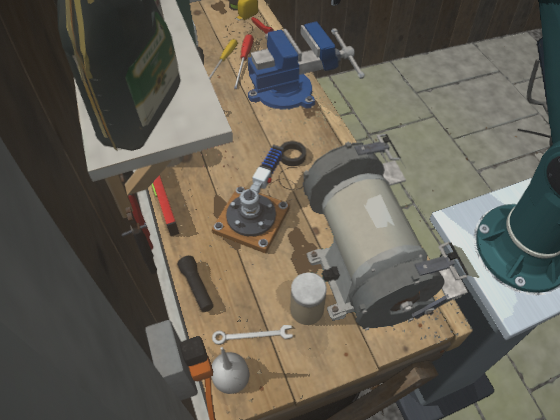

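The top view shows the hub at about (293,182), with the handle running down-right through the collar (315,190) to the blue ribbed grip (337,212). The tape roll at (363,249) lies in line with the handle. The grey-lidded jar at (181,190) is on the left and clear of it, and the blue can at (307,277) is a look-alike. The jar therefore needs no moving, and I'll measure the handle next.

```bash
python3 - <<'E'
from h import *
for n,(x,y,w,h) in dict(top=(240,135,160,120),side=(200,130,120,110)).items():
    im=cv2.imread(f"pics/{n}0.png")
    hsv=cv2.cvtColor(im,cv2.COLOR_BGR2HSV)
    m=cv2.inRange(hsv,(100,100,50),(125,255,255)); k=np.zeros_like(m);k[y:y+h,x:x+w]=m[y:y+h,x:x+w]
    k=cv2.morphologyEx(k,cv2.MORPH_CLOSE,np.ones((5,5)))
    nn,l,s,c=cv2.connectedComponentsWithStats(k); 
    i=1+np.argmax(s[1:,4]); print(n,s[i],c[i])
    pts=np.argwhere(l==i)[:,::-1].astype(np.float32)
    print(onz(n,[c[i]],0.092)); rr=cv2.minAreaRect(pts);print(rr)
    b=onz(n,cv2.boxPoints(rr),0.092);print(b.round(4))
    cv2.imwrite(f"pics/{n}c.png",cv2.resize(im[y:y+h,x:x+w],None,fx=5,fy=5,interpolation=cv2.INTER_CUBIC))
E
```

```text
top [323 198  26  25 289] [335.02422145 209.80622837]
[[ 0.46008162 -0.36177869  0.092     ]]
((335.0015563964844, 210.03993225097656), (24.474607467651367, 13.28298568725586), 42.709388732910156)
[[ 0.4675 -0.3343  0.092 ]
 [ 0.4874 -0.3537  0.092 ]
 [ 0.4517 -0.389   0.092 ]
 [ 0.432  -0.3697  0.092 ]]
side [262 148  20  20 186] [271.76344086 157.00537634]
[[ 0.45998147 -0.36518477  0.092     ]]
((271.51470947265625, 157.30882263183594), (10.804410934448242, 19.550838470458984), 30.963762283325195)
[[ 0.4859 -0.3569  0.092 ]
 [ 0.4487 -0.3953  0.092 ]
 [ 0.4353 -0.3724  0.092 ]
 [ 0.4724 -0.3349  0.092 ]]
```

View pics/topc.png

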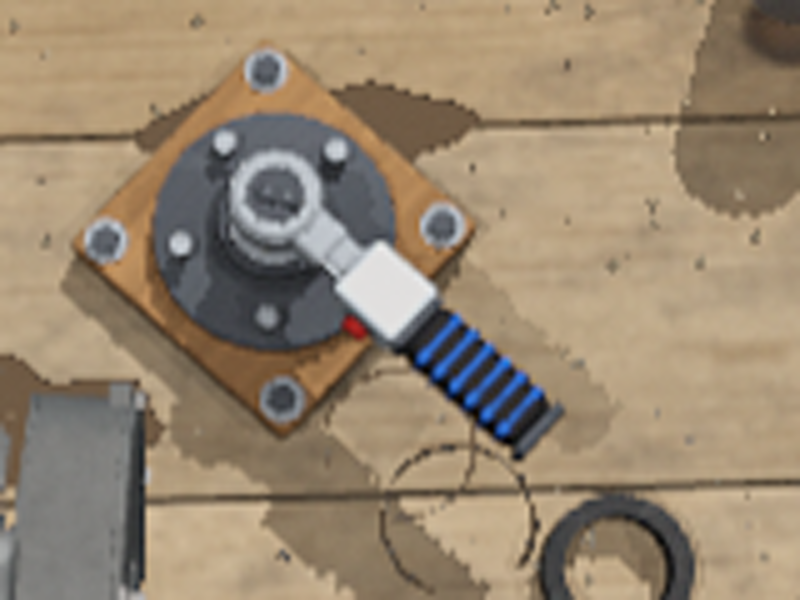

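View pics/sidec.png

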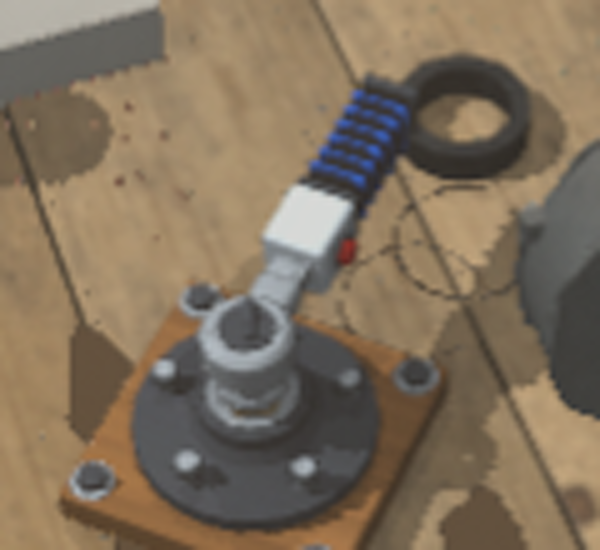

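The crops show the collar's top face centred at full-image (317.4,193.6) in top and (261.6,173.4) in side. The ratchet head is centred at (295,173.6) in top and (249.4,194.4) in side, and the red button is on the robot side. I'll triangulate these.

```bash
python3 - <<'E'
from h import *
for a,b,z in(((317.4,193.6),(261.6,173.4),.097),((295,173.6),(249.4,194.4),.098)):
    print(onz("top",[a],z),onz("side",[b],z),tri("top",[a],"side",[b]))
c=onz("top",[(317.4,193.6)],.097)[0];h=onz("top",[(295,173.6)],.098)[0]; c2=onz("side",[(261.6,173.4)],.097)[0]
print(np.linalg.norm((c-h)[:2]),[np.degrees(np.arctan2(v[1],v[0])) for v in(c-h,c2-h)])
print(onz("top",[(240+540/5,135+432/5)],.096), onz("top",[(181,190)],.1),onz("top",[(307,277)],.1))
o=bot.observe(); print(R.from_quat(o["orientation"]).as_matrix().round(3))
E
```

```text
[[ 0.49407021 -0.32665696  0.097     ]] [[ 0.49722864 -0.32537355  0.097     ]] (array([ 0.49563272, -0.32738862,  0.09359626]), np.float64(0.002007895559115191))
[[ 0.53743597 -0.28197294  0.098     ]] [[ 0.53919432 -0.28099161  0.098     ]] (array([ 0.53840263, -0.28226033,  0.09582768]), np.float64(0.0009848893572940612))
0.06226757188691218 [np.float64(-134.14224737496727), np.float64(-132.81273490435825)]
[[ 0.43472749 -0.38669597  0.096     ]] [[ 0.50967306 -0.04543446  0.1       ]] [[ 0.32459791 -0.29924142  0.1       ]]
[[ 0.96   0.279 -0.001]
 [ 0.279 -0.96   0.002]
 [-0.    -0.002 -1.   ]]
```

```bash
cat >> h.py <<'E'
def err(p,yaw):
    "tool-frame shift in units of 2cm to world p; yaw (deg) wanted of tool x"
    o=bot.observe(); M=R.from_quat(o["orientation"]).as_matrix()
    c=np.degrees(np.arctan2(M[1,0],M[0,0]))
    print("t",o["time_s"],"tcp",o["tcp_pos"].round(4),"x-yaw",round(c,2),"down",M[:,2].round(3),"F",o["ft_force"].round(1),"w",round(o["width"],4),"ff",o["finger_force"],"q",o["qpos"].round(2))
    print("units",(M.T@(np.array(p)-o["tcp_pos"])/.02).round(2),"spin",round(-np.radians(yaw-c)/.1,2))
E
python3 -m pendant '[{"translation":[0,0,0.4],"spin":-0.52},{"translation":[0,0,0.4],"spin":-0.52},{"translation":[0,0,0.4],"spin":-0.52},{"translation":[0,0,0.4],"spin":-0.52},{"translation":[0,0,0.4],"spin":-0.52},{"translation":[0,0,0.4],"spin":-0.52},{"translation":[0,0,0.4],"spin":-0.52},{"translation":[0,0,0.4],"spin":-0.52},{"translation":[0,0,0.4],"spin":-0.52},{"translation":[0,0,0.4],"spin":-0.52}]' -1 30
python3 -c "
from h import *
err((.496,-.325,.17),45.8)"
```

```text
time_s: 1.1
tcp_pos: [0.2021, -0.6957, 0.169]
orientation: [0.92, 0.392, 0.0, -0.001]
ft_force: [0.5, -0.0, -0.8]
width: 0.0851
finger_force: 0.0
t 1.1 tcp [ 0.2021 -0.6957  0.169 ] x-yaw 46.12 down [-0.     0.001 -1.   ] F [ 0.5 -0.  -0.8] w 0.0851 ff 0.0 q [ 1.28  0.68 -0.09  1.66  0.08  0.81  0.39]
units [23.55 -2.26 -0.03] spin 0.06
```

```bash
python3 -m pendant '[{"translation":[1,-0.12,0],"spin":0},{"translation":[1,-0.12,0],"spin":0},{"translation":[1,-0.12,0],"spin":0},{"translation":[1,-0.12,0],"spin":0},{"translation":[1,-0.12,0],"spin":0},{"translation":[1,-0.12,0],"spin":0},{"translation":[1,-0.12,0],"spin":0},{"translation":[1,-0.12,0],"spin":0},{"translation":[1,-0.12,0],"spin":0},{"translation":[1,-0.12,0],"spin":0}]'
python3 -m pendant '[{"translation":[1,-0.12,0],"spin":0},{"translation":[1,-0.12,0],"spin":0},{"translation":[1,-0.12,0],"spin":0},{"translation":[1,-0.12,0],"spin":0},{"translation":[1,-0.12,0],"spin":0},{"translation":[1,-0.12,0],"spin":0},{"translation":[1,-0.12,0],"spin":0},{"translation":[1,-0.12,0],"spin":0},{"translation":[1,-0.12,0],"spin":0},{"translation":[0,0,0],"spin":0}]'
python3 - <<'E'
from h import *
err((.496,-.325,.17),45.8)
P=bot.camera_params("wrist"); im=bot.read_camera("wrist"); cv2.imwrite("pics/w1.png",im)
print(P)
import pickle; pickle.dump(P,open("w1.pkl","wb"))
E
```

```text
time_s: 2.1
tcp_pos: [0.325, -0.5343, 0.17]
orientation: [0.921, 0.391, -0.0, 0.0]
ft_force: [0.7, -1.0, 0.1]
width: 0.0854
finger_force: 0.0
time_s: 3.1
tcp_pos: [0.4363, -0.3874, 0.1701]
orientation: [0.919, 0.393, 0.001, -0.0]
ft_force: [0.4, 0.1, -0.4]
width: 0.0854
finger_force: 0.0
t 3.1 tcp [ 0.4363 -0.3874  0.1701] x-yaw 46.33 down [ 0.002  0.002 -1.   ] F [ 0.4  0.1 -0.4] w 0.0854 ff 0.0 q [ 0.71  0.52 -0.08  1.99  0.07  0.63 -0.18]
units [4.32 0.   0.01] spin 0.09
{'mtx': array([[369.10121191,   0.        , 280.87695102],
       [  0.        , 369.10121191, 210.13864934],
       [  0.        ,   0.        ,   1.        ]]), 'D': array([-0.041306,  0.      ,  0.      ,  0.      ,  0.      ]), 'xyz': array([ 0.4810276 , -0.34020571,  0.29215459]), 'rotation': array([ 0.92028958, -0.36832684, -0.04860184,  0.12263889])}
```

View pics/w1.png

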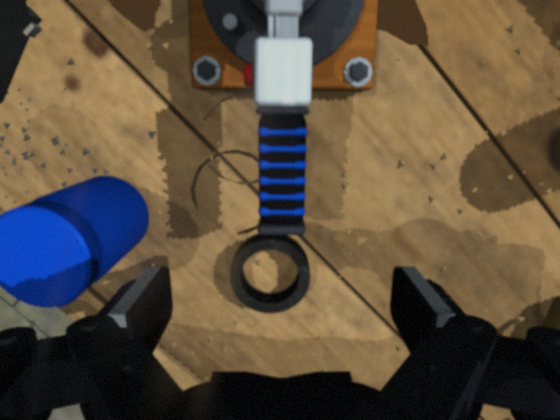

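The wrist view shows the handle running straight up the picture, with the blue ribs from (284,132) to (282,211). The collar's top face spans about x 256–311, y 38–105, and the red button is at (249,73) on the left, as expected.

```bash
python3 - <<'E'
from h import *
import pickle; P=pickle.load(open("w1.pkl","rb"))
im=cv2.imread("pics/w1.png");hsv=cv2.cvtColor(im,cv2.COLOR_BGR2HSV)
m=cv2.inRange(hsv,(100,120,60),(125,255,255));m[:,:230]=0;m[:,340:]=0;m[230:]=0
n,l,s,c=cv2.connectedComponentsWithStats(m)
for i in range(1,n):
    if s[i,4]>40: print(s[i],c[i].round(1),onz("wrist",[c[i]],.095,P)[0].round(4))
r=onz("wrist",[c[i] for i in range(1,n) if s[i,4]>40],.095,P); d=r[0]-r[-1];print("dir",np.degrees(np.arctan2(d[1],d[0])))
g=onz("wrist",[(256,38),(312,38),(311,105),(256,105),(266,10),(300,10),(249,73)],.097,P);print(g.round(4), g[:4].mean(0))
E
```

```text
[259 126  48  11 392] [282.2 131.7] [ 0.4742 -0.3486  0.095 ]
[259 143  47  11 401] [281.7 148.3] [ 0.4681 -0.3547  0.095 ]
[259 159  47  11 378] [281.8 164.7] [ 0.4621 -0.3611  0.095 ]
[259 176  47  10 373] [282.  180.7] [ 0.4561 -0.3674  0.095 ]
[259 191  46  11 353] [281.3 196.1] [ 0.45   -0.3734  0.095 ]
[259 206  46  11 356] [281.6 211.6] [ 0.444  -0.3799  0.095 ]
dir 46.04041406090808
[[ 0.4962 -0.3069  0.097 ]
 [ 0.5161 -0.3258  0.097 ]
 [ 0.4941 -0.349   0.097 ]
 [ 0.4738 -0.3296  0.097 ]
 [ 0.5085 -0.3012  0.097 ]
 [ 0.5204 -0.3125  0.097 ]
 [ 0.4822 -0.3161  0.097 ]] [ 0.49505531 -0.32781806  0.097     ]
```

```bash
python3 -m pendant '[{"translation":[0.42,0,0],"spin":0},{"translation":[0.42,0,0],"spin":0},{"translation":[0.42,0,0],"spin":0},{"translation":[0.42,0,0],"spin":0},{"translation":[0.42,0,0],"spin":0},{"translation":[0.42,0,0],"spin":0},{"translation":[0.42,0,0],"spin":0},{"translation":[0.42,0,0],"spin":0},{"translation":[0.42,0,0],"spin":0},{"translation":[0.42,0,0],"spin":0}]'
python3 -c "
from h import *
err((.4953,-.327,.082),46)"
```

```text
time_s: 4.15
tcp_pos: [0.4923, -0.3303, 0.17]
orientation: [0.921, 0.391, -0.0, 0.0]
ft_force: [0.4, 0.9, -0.5]
width: 0.0854
finger_force: 0.0
t 4.15 tcp [ 0.4923 -0.3303  0.17  ] x-yaw 46.0 down [-0. -0. -1.] F [ 0.4  0.9 -0.5] w 0.0854 ff 0.0 q [ 0.57  0.53 -0.08  1.97  0.06  0.64 -0.32]
units [ 0.22 -0.01  4.4 ] spin 0.0
```

```bash
python3 -m pendant '[{"translation":[0.1,0,0.55],"spin":0},{"translation":[0.1,0,0.55],"spin":0},{"translation":[0,0,0.55],"spin":0},{"translation":[0,0,0.55],"spin":0},{"translation":[0,0,0.55],"spin":0},{"translation":[0,0,0.55],"spin":0},{"translation":[0,0,0.55],"spin":0},{"translation":[0,0,0.55],"spin":0},{"translation":[0,0,0],"spin":0},{"translation":[0,0,0],"spin":0}]'
python3 -c "
from h import *
err((.4953,-.327,.082),46)"
```

```text
time_s: 5.15
tcp_pos: [0.4945, -0.3278, 0.0817]
orientation: [0.921, 0.391, -0.0, -0.0]
ft_force: [0.2, 0.4, -0.1]
width: 0.0853
finger_force: 0.0
t 5.15 tcp [ 0.4945 -0.3278  0.0817] x-yaw 46.0 down [-0.  0. -1.] F [ 0.2  0.4 -0.1] w 0.0853 ff 0.0 q [ 0.55  0.66 -0.06  2.01  0.08  0.47 -0.34]
units [ 0.06 -0.   -0.02] spin -0.0
```

```bash
python3 -m pendant '[{"translation":[0,0,0],"spin":0},{"translation":[0,0,0],"spin":0},{"translation":[0,0,0],"spin":0},{"translation":[0,0,0],"spin":0},{"translation":[0,0,0],"spin":0},{"translation":[0,0,0],"spin":0},{"translation":[0,0,0],"spin":0},{"translation":[0,0,0],"spin":0},{"translation":[0,0,0],"spin":0},{"translation":[0,0,0],"spin":0}]' 1 28
python3 -c "
from h import *
err((.4953,-.327,.082),46)"
```

```text
time_s: 6.15
tcp_pos: [0.4944, -0.3277, 0.0825]
orientation: [0.921, 0.391, -0.0, -0.0]
ft_force: [-2.0, 1.4, 6.3]
width: 0.0297
finger_force: 34.0
t 6.15 tcp [ 0.4944 -0.3277  0.0825] x-yaw 45.99 down [-0.  0. -1.] F [-2.   1.4  6.3] w 0.0297 ff 34.010898023843765 q [ 0.55  0.66 -0.06  2.01  0.08  0.47 -0.34]
units [0.06 0.01 0.02] spin -0.0
```

```bash
python3 -m pendant '[{"translation":[-0.38,0,0],"spin":0},{"translation":[-0.38,0,0],"spin":0},{"translation":[-0.38,0,0],"spin":0},{"translation":[-0.38,0,0],"spin":0},{"translation":[-0.38,0,0],"spin":0},{"translation":[-0.38,0,0],"spin":0},{"translation":[-0.38,0,0],"spin":0},{"translation":[-0.37,0,0],"spin":0},{"translation":[0,0,0],"spin":0},{"translation":[0,0,0],"spin":0}]'
python3 -c "
from h import *
err((.4953,-.327,.082),46)"
```

```text
time_s: 7.15
tcp_pos: [0.4527, -0.3707, 0.0824]
orientation: [0.92, 0.391, 0.0, -0.0]
ft_force: [-0.3, 2.4, 6.2]
width: 0.029
finger_force: 34.1
t 7.15 tcp [ 0.4527 -0.3707  0.0824] x-yaw 46.0 down [ 0.     0.001 -1.   ] F [-0.3  2.4  6.2] w 0.029 ff 34.05188016593456 q [ 0.66  0.65 -0.07  2.03  0.1   0.46 -0.25]
units [3.05 0.01 0.02] spin 0.0
```

```bash
python3 -m pendant '[{"translation":[0,0,0],"spin":0},{"translation":[0,0,0],"spin":0},{"translation":[0,0,0],"spin":0},{"translation":[0,0,0],"spin":0},{"translation":[0,0,0],"spin":0},{"translation":[0,0,-0.6],"spin":0},{"translation":[0,0,-0.6],"spin":0},{"translation":[0,0,-0.6],"spin":0},{"translation":[0,0,-0.6],"spin":0},{"translation":[0,0,-0.6],"spin":0}]' -1
python3 - <<'E'
from h import *
err((.424,-.400,.082),46)
P=bot.camera_params("wrist"); im=bot.read_camera("wrist"); cv2.imwrite("pics/w2.png",im)
t=bot.read_camera("top"); 
cv2.imwrite("pics/top2.png",cv2.resize(t[135:255,240:400],None,fx=5,fy=5,interpolation=cv2.INTER_CUBIC))
g=np.full((600,800,3),0,np.uint8); g[:420,:560]=im; 
E
```

```text
time_s: 8.15
tcp_pos: [0.4527, -0.3716, 0.1436]
orientation: [0.921, 0.391, 0.0, 0.0]
ft_force: [0.1, 0.3, -0.4]
width: 0.0853
finger_force: 0.0
t 8.15 tcp [ 0.4527 -0.3716  0.1436] x-yaw 46.0 down [ 0.001 -0.001 -1.   ] F [ 0.1  0.3 -0.4] w 0.0853 ff 0.0 q [ 0.67  0.56 -0.09  2.    0.08  0.58 -0.24]
units [-2.02 -0.05  3.08] spin -0.0
```

View pics/w2.png

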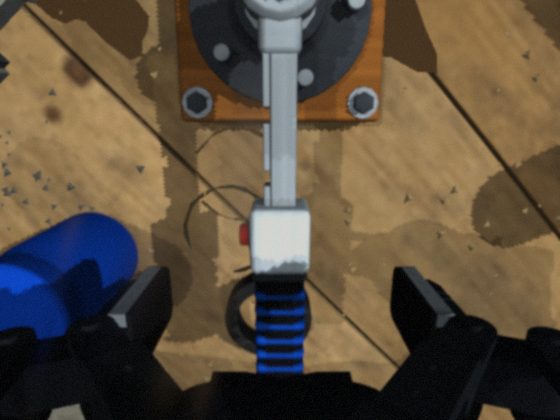

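The handle is out: the collar's top is at (280,237), the bare bar shows between it and the head, and the red button stands proud at (244,234). I'll check the extension from the collar's position.

```bash
python3 - <<'E'
from h import *
g=onz("wrist",[(252,203),(309,203),(310,274),(251,274)],.097); print(g.mean(0))
h=np.array([.5365,-.2835]);print(np.linalg.norm(g.mean(0)[:2]-[.49505,-.32782]))
print(onz("wrist",[(236,234),(251,234)],.082))
im=cv2.imread("pics/w2.png");hsv=cv2.cvtColor(im,cv2.COLOR_BGR2HSV)
m=cv2.inRange(hsv,(100,120,60),(125,255,255));m[:,:230]=0;m[:,340:]=0;m[378:]=0
n,l,s,c=cv2.connectedComponentsWithStats(m)
for i in range(1,n):
    if s[i,4]>40: print(onz("wrist",[c[i]],.095)[0].round(4))
E
```

```text
[ 0.45658664 -0.36922444  0.097     ]
0.05651334197059829
[[ 0.43814785 -0.35464139  0.082     ]
 [ 0.44383355 -0.36013624  0.082     ]]
[ 0.4354 -0.393   0.095 ]
[ 0.4295 -0.3996  0.095 ]
[ 0.4228 -0.4052  0.095 ]
[ 0.4159 -0.4106  0.095 ]
[ 0.4097 -0.417   0.095 ]
[ 0.4036 -0.4235  0.095 ]
```

The ribs moved 59 mm and the button stands out fully, so the handle is locked. Next is to move over the grip and take hold.

```bash
python3 -m pendant '[{"translation":[-0.7,0.02,0],"spin":0},{"translation":[-0.7,0.02,0],"spin":0},{"translation":[-0.7,0.02,0],"spin":0},{"translation":[0,0,0.5],"spin":0},{"translation":[0,0,0.5],"spin":0},{"translation":[0,0,0.5],"spin":0},{"translation":[0,0,0.5],"spin":0},{"translation":[0,0,0.5],"spin":0},{"translation":[0,0,0.5],"spin":0},{"translation":[0,0,0.1],"spin":0}]' -1 40
python3 -m pendant '[{"translation":[0,0,0],"spin":0},{"translation":[0,0,0],"spin":0},{"translation":[0,0,0],"spin":0},{"translation":[0,0,0],"spin":0},{"translation":[0,0,0],"spin":0},{"translation":[0,0,0],"spin":0},{"translation":[0,0,0],"spin":0},{"translation":[0,0,0],"spin":0},{"translation":[0,0,0],"spin":0},{"translation":[0,0,0],"spin":0}]' 1 40
python3 -c "
from h import *
err((.4247,-.4028,.082),46)"
```

```text
time_s: 9.25
tcp_pos: [0.4238, -0.4017, 0.0784]
orientation: [0.92, 0.391, -0.001, -0.001]
ft_force: [-0.6, 0.5, -0.3]
width: 0.0858
finger_force: 0.0
time_s: 10.25
tcp_pos: [0.4231, -0.4017, 0.0806]
orientation: [0.921, 0.391, -0.001, -0.001]
ft_force: [-3.0, 1.5, 5.7]
width: 0.0253
finger_force: 42.4
t 10.25 tcp [ 0.4231 -0.4017  0.0806] x-yaw 45.99 down [-0.002  0.001 -1.   ] F [-3.   1.5  5.7] w 0.0253 ff 42.357949018478394 q [ 0.74  0.66 -0.08  2.03  0.1   0.46 -0.19]
units [ 0.01  0.09 -0.07] spin -0.0
```

Width 25.3 mm matches the grip. Swinging half way first.

```bash
python3 -m pendant '[{"translation":[0,0.16,0],"spin":-0.19},{"translation":[0,0.16,0],"spin":-0.19},{"translation":[0,0.16,0],"spin":-0.19},{"translation":[0,0.16,0],"spin":-0.19},{"translation":[0,0.16,0],"spin":-0.19},{"translation":[0,0.16,0],"spin":-0.19},{"translation":[0,0.16,0],"spin":-0.19},{"translation":[0,0.16,0],"spin":-0.19},{"translation":[0,0.16,0],"spin":-0.19},{"translation":[0,0.16,0],"spin":-0.19}]'
python3 -c "
from h import *
a=np.radians(-112);err((.5375+.164*np.cos(a),-.282+.164*np.sin(a),.0806),68)"
```

```text
time_s: 11.25
tcp_pos: [0.446, -0.4202, 0.0805]
orientation: [0.88, 0.474, -0.001, -0.004]
ft_force: [-6.4, 6.3, 10.4]
width: 0.0256
finger_force: 43.6
t 11.25 tcp [ 0.446  -0.4202  0.0805] x-yaw 56.59 down [-0.006  0.005 -1.   ] F [-6.4  6.3 10.4] w 0.0256 ff 43.575475215911865 q [ 0.77  0.68 -0.13  1.96  0.16  0.51 -0.05]
units [ 0.25  1.63 -0.02] spin -1.99
```

```bash
python3 -m pendant '[{"translation":[0.01,0.17,0],"spin":-0.2},{"translation":[0.01,0.17,0],"spin":-0.2},{"translation":[0.01,0.17,0],"spin":-0.2},{"translation":[0.01,0.17,0],"spin":-0.2},{"translation":[0.01,0.17,0],"spin":-0.2},{"translation":[0.01,0.17,0],"spin":-0.2},{"translation":[0.01,0.17,0],"spin":-0.2},{"translation":[0.01,0.17,0],"spin":-0.2},{"translation":[0.01,0.17,0],"spin":-0.2},{"translation":[0.01,0.17,0],"spin":-0.2}]'
python3 -m pendant '[{"translation":[0,0,0],"spin":0},{"translation":[0,0,0],"spin":0},{"translation":[0,0,0],"spin":0},{"translation":[0,0,0],"spin":0},{"translation":[0,0,0],"spin":0},{"translation":[0,0,0],"spin":0},{"translation":[0,0,0],"spin":0},{"translation":[0,0,0],"spin":0},{"translation":[0,0,0],"spin":0},{"translation":[0,0,0],"spin":0}]'
python3 - <<'E'
from h import *
a=np.radians(-112);err((.5375+.164*np.cos(a),-.282+.164*np.sin(a),.0806),68)
im=bot.read_camera("wrist"); cv2.imwrite("pics/w3.png",im)
E
```

```text
time_s: 12.25
tcp_pos: [0.4756, -0.4359, 0.0805]
orientation: [0.829, 0.559, -0.002, -0.004]
ft_force: [-8.6, 4.8, 9.2]
width: 0.0256
finger_force: 43.5
time_s: 13.25
tcp_pos: [0.4761, -0.4361, 0.0805]
orientation: [0.829, 0.56, -0.002, -0.003]
ft_force: [-7.1, 4.0, 8.3]
width: 0.0253
finger_force: 43.0
t 13.25 tcp [ 0.4761 -0.4361  0.0805] x-yaw 68.1 down [-0.006  0.003 -1.   ] F [-7.1  4.   8.3] w 0.0253 ff 43.0199271440506 q [ 0.79  0.71 -0.18  1.88  0.22  0.57  0.08]
units [ 0.1  -0.04 -0.  ] spin 0.02
```

View pics/w3.png

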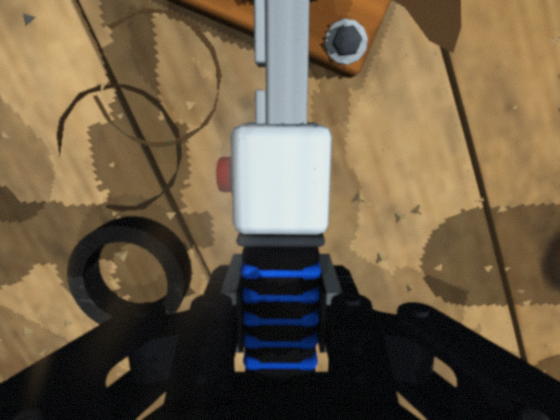

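The handle is held by its ribs with the red button out at (224,174). It has swung about 22°, and the tape roll at (130,272) is undisturbed, so I'm handing in.

```bash
python3 -c "
from bench import bot
print(bot.sign_off())"
```

```text
the job is handed in; nothing more can be done
None
```

I handed the job in at about 13 s: the handle is drawn out about 59 mm and locked at the second stop, the nut is turned about 22° counter-clockwise, and the gripper still holds the ribbed grip; the jar was clear so I left it, and sign-off returned no verdict.

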